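# Set a check weight on the scale with sprung tongs

## Robot

A 6-joint arm with a two-finger parallel gripper is mounted at the origin on a cart in front of the work surface, level with it; the furniture and walls round the work are solid. World frame = base frame: x ahead of the robot, y to its left, z up, the work surface at z = 0. Lengths are in m, angles in rad, forces in N, time in s.
With the tool pointing down it reaches from about 0.35 to 0.775 m from the base axis. Payload 5.5 kg.
Tool frame: the origin (TCP) lies midway between the tips of the shut fingers; the grasp point (between the pads) lies 19 mm behind it; z points along the fingers, y is the line along which they close (so a half turn about z gives the same grasp; the last joint's range is limited). The gripper opens to 85 mm and grips with 20 to 120 N. Pads are 22 mm wide; open, the fingers measure 114 mm over their backs; the gripper's body (76 mm by 85 mm) begins 54 mm behind the grasp point. The pads swing forward as they close: fully open they stand 13 mm farther back than shut.
Start: joints at [-1.409, 0.313, 0.046, 1.304, 0, 1.431], TCP at [0.171, -0.549, 0.203] pointing down, gripper open.
Joint ranges: [-2.76, 2.76], [-0.86, 1.69], [-1.03, 1.26], [-2.2, 2.34], [-1.47, 1.5], [-3.14, 3.14]. Speed limits (rad/s): [2.57, 2.57, 3.14, 3.14, 3.14, 3.14].

## Interface

Orientations are given as a unit quaternion [w, x, y, z].
In Python, from workcell import telemetry, imaging, env gives the robot as it stands. The module is installed in compiled form; this text tells all that it offers.
- The arm moves only by the tool step_arm, never from a script. Its argument "moves" is a list of rows, each a list of 3 entries, a list of its own where there are three numbers: the shift along the tool's x, y, z in mm, then the turn, a rotation vector about the tool's x, y, z in rad, then the finger opening in mm, from 0 to 85.4. A call has 1 to 8 rows; each row is the pose to reach, as a shift and turn from the pose commanded when the call began, along the tool's axes at that moment; what a row does not reach only later rows make up. A row lasts 1/12 s, in which the tool goes at most 41.7 mm and 7.16 degrees, less where a joint would pass 70% of its speed; a pose out of reach is approached as far as the arm can. A call with a gripper value outside its range is refused whole. The fingers move at their own pace and stop on an object; "grip_force" is the grip in N (left out, the last holds). Time passes only in rows, so rows that repeat a pose let the fingers close. It gives the time, the measured TCP pose, the force, the opening and the grip force at its end, in the units of the state.
- telemetry.get_state(): the state, without advancing time (a new reading comes with each control period).
- imaging.read_camera(name): name is "scene" or "top" or "wrist"; returns the picture (420x560x3 uint8, red, green, blue); there is no depth.
- imaging.camera_params(name): a dict with "camera_matrix" (3x3 intrinsics, pixels), "D" ([k1, k2, p1, p2, k3] as OpenCV has them; the pictures are not rectified), "pose" (4x4, takes a point from camera to world coordinates). Camera axes: x right, y up, looking along -z (the intrinsics and any distortion apply to the point x, -y, -z); pixel columns grow to the right and rows downward; lengths in m; the calibration is good to about 2 mm. A picture is of the moment at which its call begins: read the wrist's pose just before it. camera_params takes no time and is no camera call; for the wrist camera it gives the pose at the moment of the call.
- env.hand_in(): hands the job in; it is judged then, once.
The state is a dict: "clock": time; "joint_pos": joint angles; "qvel": joint speeds; "tau": joint torques, N m; "tcp_pos": TCP position; "orientation": TCP orientation; "wrist_force": force on the tool from outside, world axes, zero at the start; "ft_torque": the same for the moment, N m; "finger_gap": finger opening in m; "grip_force": force on a finger pad.
Only numpy, scipy, OpenCV 4.12 (cv2) and the standard library are available. Lean on these libraries where they do the work, as an engineer would, in place of code of your own. Each camera call takes 0.05 s, during which the arm holds its last target. There are 200 camera calls.

## Task

The scale is due for its check: take the sprung tongs out of their holder, grip the smallest of the three brass weights with them, and set it down upright in the middle of the scale's round pan without dropping it. Then stand the tongs back in their holder, jaws down. The gripper itself must never touch the brass weights; leave the other two weights, the kitchen timer and the little jar where they are.

Things in the scene. Friction and masses are not known exactly. Their poses are not given: they have to be found in the camera images.
- tongs: Small steel sprung tongs, 90 g, standing jaws down in the holder: a bow at the top joins two flat arms that swing in the y-z plane. Origin: midway between the two grip plates, 72 mm above the jaw tips; z points from jaws to bow, y from one arm to the other. Top of the bow at z = +44.5 mm (20 mm wide in y). Hinges at z = +36, y = +-8.5 mm. Grasp the grip plates from above, fingers closing along y.
- grip_plate (a point): Centre of the outer face of the +y arm's grip plate, at y = +22, z = -3 mm of the tongs when open; moves with the arm. Each arm has such a flat upright plate, 20 mm wide (x), from z = +18 to -24 mm. 44 mm over both plates when open, about 38 mm when the jaws grip the smallest weight.
- tongs_tip (a point): Point midway between the jaws at the level of their tips, 72 mm below the tongs' origin; axes as the tongs. Jaws: dark rubber shallow V blocks, 19 mm wide (x), 18 mm tall (z = -72 to -54 mm of the tongs), about 42 mm apart inside and 53 mm over their outsides when open. Squeezing the plates by 1 mm shuts the jaws by about 2.8 mm.
- tongs_arm_l (a joint): Swing of the +y arm, rad: 0 = open (the spring holds it at a stop), grows as squeezed; about 0.085 gripping the smallest weight, at most 0.19 (jaws almost shut). The -y arm always swings equally. The spring pushes each plate outward with about 3.3 N at 0, 5.7 N at 0.085. A squeeze to 0.02-0.035 carries the tongs with the jaws still 35-38 mm apart; about 20-30 N holds the weight firmly.
- holder: Fixed steel tongs holder: an upright open-topped rectangular pocket, 30 mm (x) by 64 mm (y) inside, walls 3 mm, rim 50 mm above its underside, on a dark foot block 60 x 90 x 10 mm. Origin: centre of the underside, z up. The tongs stand in it with their y along the holder's y, their jaw tips on its floor.
- holder_floor (a point): Centre of the pocket's floor, 10 mm above the holder's underside.
- weight_small: The smallest of the three brass knob weights: 25 mm diameter, 19 mm tall, about 50 g; behaves as a plain upright cylinder of that size. Origin: centre of its underside, z up.
- weight_mid: Middle brass weight, 33 mm diameter, 24 mm tall, 100 g. Origin: centre of its underside. To be left standing.
- weight_large: Largest brass weight, 40 mm diameter, 30 mm tall, 200 g. Origin: centre of its underside. To be left standing.
- board: Fixed wooden board, 80 mm (x) by 240 mm (y), 12 mm thick, on which the three weights stand in a row along its y, about 75 mm apart, in any order; a rail 5 mm thick, 10 mm above the board, runs along its far (+x) edge. Origin: centre of the underside.
- scale: Fixed bench scale, 260 mm (x) by 184 mm (y), body 65 mm high, display at the near (-x) end, round steel pan 152 mm across at the far end with its top 78 mm above the underside. Origin: centre of the underside.
- pan_center (a point): Centre of the top face of the scale's round pan (46 mm to +x of the scale's origin, 78 mm up); axes as the scale.
- timer: White kitchen timer, 62 mm diameter, 50 mm tall, standing loose behind the holder. Origin: centre of the underside.
- jar: Little glass jar with a black lid, 50 mm diameter, 56 mm tall, standing loose behind the board. Origin: centre of the underside.

How it is judged:
By the outcome, as a careful person would: the job done as asked, in the order asked, and still so for the second after the job is handed in, with the robot touching nothing.
It also fails if it takes over 64 s, if anything falls off the work surface, if the arm or the gripper's body presses on something with over 40 N, if the wrist force passes 120 N, or if a joint passes its speed limit or range.

## Working session

There is one attempt and no reset: what is moved stays moved. The work goes in short steps, Python scripts to look and compute and a tool call to move; the robot and the scene stay as the last step left them, time stands still between calls to the robot, and variables do not carry over. Pictures are saved under pics/ and viewed, at most 10 in all, crops included, and the job is handed in when it is done.

Besides the shell and the picture viewer there is one more tool, called after "Emit:" as name(argument=value, ...) on one line, values as JSON. step_arm: Moves the arm, as the interface text tells. Its arguments: {"type":"object","properties":{"moves":{"type":"array"},"grip_force":{"type":"number"}},"required":["moves"]}

```bash
mkdir -p pics
cat > h.py <<'E'
import numpy as np, cv2
from workcell import telemetry, imaging, env
from scipy.spatial.transform import Rotation as R
def grab(n):
    p=imaging.camera_params(n); im=imaging.read_camera(n)
    return np.ascontiguousarray(im),p
def ray(p,uv):
    K=np.array(p["camera_matrix"],float);D=np.array(p["D"],float);T=np.array(p["pose"],float)
    q=cv2.undistortPoints(np.array(uv,float).reshape(-1,1,2),K,D).reshape(-1,2)
    d=np.c_[q[:,0],-q[:,1],-np.ones(len(q))]@T[:3,:3].T
    return T[:3,3],d
def onz(p,uv,z):
    o,d=ray(p,uv); return o+d*((z-o[2])/d[:,2])[:,None]
def proj(p,X):
    K=np.array(p["camera_matrix"],float);D=np.array(p["D"],float);T=np.array(p["pose"],float)
    c=(np.array(X,float).reshape(-1,3)-T[:3,3])@T[:3,:3]; c=c*[1,-1,-1]
    return cv2.projectPoints(c,np.zeros(3),np.zeros(3),K,D)[0].reshape(-1,2)
def save(n,im): cv2.imwrite("pics/"+n+".png",im[:,:,::-1])
E
python3 - <<'E'
from h import *
s=telemetry.get_state(); print(s)
for n in("top","scene"):
    im,p=grab(n); save(n+"0",im); np.save(n+"0.npy",im); print(n,np.round(p["pose"],3).tolist(),p["camera_matrix"],p["D"])
E
```

```text
{'clock': 0.0, 'joint_pos': array([-1.40859903e+00,  3.13987123e-01,  4.49758684e-02,  1.30360879e+00,
        3.65525069e-05,  1.43118081e+00]), 'qvel': array([ 0.0016257 , -0.00012856,  0.0008044 , -0.00021626,  0.00098714,
       -0.00087348]), 'tau': array([-3.06259069e-03, -4.80624604e+01,  2.98534226e+01,  1.94665196e-02,
       -2.65806166e-04, -1.05418820e-05]), 'tcp_pos': array([ 0.17082136, -0.54844831,  0.20251521]), 'orientation': array([-9.12006795e-04,  9.88634811e-01,  1.50334225e-01,  7.97960461e-06]), 'wrist_force': array([-0.05655649, -1.18543699, -0.02564633]), 'ft_torque': array([ 0.01260331, -0.00455691, -0.01128148]), 'grip_force': 0.0, 'finger_gap': 0.08565436624889389}
top [[0.02, 0.988, -0.154, 0.301], [-1.0, 0.022, 0.011, -0.025], [0.015, 0.154, 0.988, 1.474], [0.0, 0.0, 0.0, 1.0]] [[468.59739951   0.         280.28220309]
 [  0.         468.59739951 217.54175936]
 [  0.           0.           1.        ]] [-0.13908205  0.          0.          0.          0.        ]
scene [[-0.681, 0.575, -0.453, 0.003], [-0.732, -0.547, 0.406, 0.439], [-0.014, 0.608, 0.794, 0.98], [0.0, 0.0, 0.0, 1.0]] [[498.88890903   0.         279.34076642]
 [  0.         498.88890903 222.86868865]
 [  0.           0.           1.        ]] [-0.0666968  0.         0.         0.         0.       ]
```

View pics/top0.png

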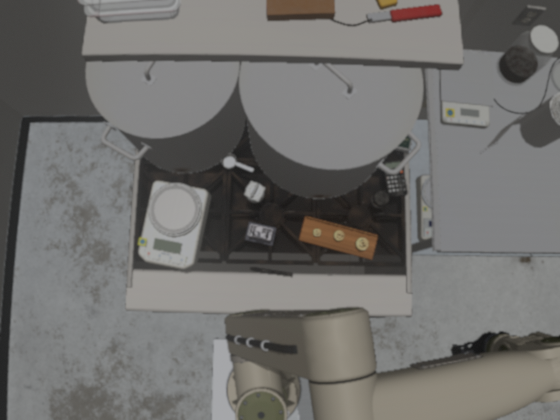

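View pics/scene0.png

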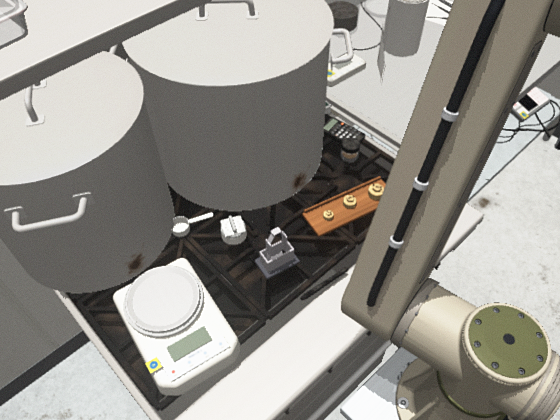

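The top view shows the holder and tongs at (262,234) and the board at (300..377, 218..258). The weights are at (317,232) (smallest), (339,236) and (362,244). The pan is at (174,210), the timer at (255,191) and the jar at (380,199). Tall pots stand behind.

Run:
```python
from h import *
im=np.load("top0.npy");p=imaging.camera_params("top");p2=imaging.camera_params("scene")
for n,uv,z in [("small",(317,232),.03),("mid",(339,236),.035),("large",(362,244),.04),("holdertop",(262,234),.05),("pan",(174,210),.078),("timer",(255,191),.05),("jar",(380,199),.05),("potL",(185,172),0.0),("potR",(320,197),0.0),("potR rim",(322,165),.25),("potL rim",(180,140),.25),
 ("holder0",(262,234),.1)]:
    X=onz(p,[uv],z)[0]; print(n,X.round(3),proj(p2,X).round(0).tolist())
hsv=cv2.cvtColor(im,cv2.COLOR_RGB2HSV)
m=cv2.inRange(hsv,(5,90,40),(25,255,255));m[:150]=0;m[300:]=0
c=max(cv2.findContours(m,0,2)[0],key=cv2.contourArea);r=cv2.minAreaRect(c);b=cv2.boxPoints(r);print(r, onz(p,b,.012).round(3).tolist(), proj(p2,onz(p,b,.012)).round().tolist())
crop=cv2.resize(im[180:275,130:400],None,fx=2.9,fy=2.9,interpolation=cv2.INTER_CUBIC)
crop2=cv2.resize(np.load("scene0.npy")[200:300,210:400],None,fx=3,fy=3,interpolation=cv2.INTER_CUBIC)
w=max(crop.shape[1],crop2.shape[1]);f=lambda a:np.pad(a,((0,0),(0,w-a.shape[1]),(0,0)))
save("c1",np.vstack([f(crop),f(crop2)]))
s=telemetry.get_state();q=s["orientation"];print(R.from_quat(np.r_[q[1:],q[0]]).as_matrix().round(3))
pw=imaging.camera_params("wrist");print(np.round(pw["pose"],3),pw["camera_matrix"])
```

```text
small [ 0.483 -0.156  0.03 ] [[329.0, 213.0]]
mid [ 0.472 -0.224  0.035] [[352.0, 199.0]]
large [ 0.448 -0.295  0.04 ] [[378.0, 188.0]]
holdertop [0.471 0.014 0.05 ] [[282.0, 251.0]]
pan [0.535 0.282 0.078] [[165.0, 299.0]]
timer [0.605 0.039 0.05 ] [[235.0, 223.0]]
jar [ 0.589 -0.351  0.05 ] [[352.0, 146.0]]
potL [0.674 0.271 0.   ] [[141.0, 274.0]]
potR [ 0.601 -0.168  0.   ] [[299.0, 192.0]]
potR rim [ 0.638 -0.149  0.25 ] [[283.0, 114.0]]
potL rim [0.701 0.24  0.25 ] [[117.0, 189.0]]
holder0 [0.465 0.013 0.1  ] [[284.0, 239.0]]
((337.8896484375, 237.12413024902344), (77.69493103027344, 27.40863609313965), 15.068490028381348) [[0.458, -0.095, 0.012], [0.543, -0.116, 0.012], [0.483, -0.355, 0.012], [0.399, -0.332, 0.012]] [[319.0, 237.0], [300.0, 212.0], [381.0, 176.0], [401.0, 199.0]]
[[ 0.955  0.297 -0.   ]
 [ 0.297 -0.955  0.002]
 [ 0.    -0.002 -1.   ]]
[[ 0.298  0.91   0.288  0.244]
 [-0.955  0.284  0.089 -0.526]
 [-0.001 -0.301  0.954  0.372]
 [ 0.     0.     0.     1.   ]] [[299.86782097   0.         279.60908206]
 [  0.         299.86782097 209.94642917]
 [  0.           0.           1.        ]]
```

View pics/c1.png

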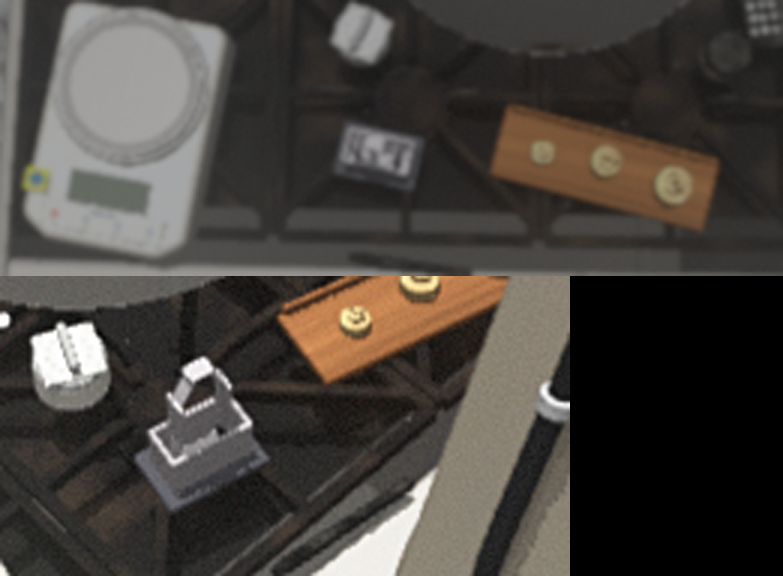

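The crops confirm a free-standing holder, yawed about -10°, with the tongs upright in it. The smallest weight is the one at the +y end of the board. I'll move to a viewing pose between the holder and that weight, with the wrist camera on the robot side.

Emit:
step_arm(moves=[[[228, -180, 0], [0, 0, -0.89], 85], [[228, -180, 0], [0, 0, -0.89], 85], [[228, -180, 0], [0, 0, -0.89], 85], [[228, -180, 0], [0, 0, -0.89], 85], [[228, -180, 0], [0, 0, -0.89], 85], [[228, -180, 0], [0, 0, -0.89], 85], [[228, -180, 0], [0, 0, -0.89], 85], [[228, -180, 0], [0, 0, -0.89], 85]])

```text
clock: 0.77
tcp_pos: [0.3375, -0.3033, 0.2033]
orientation: [-0.001, 0.824, 0.566, 0.001]
wrist_force: [-0.9, 0.1, 0.6]
finger_gap: 0.0848
grip_force: 0.0
```

Emit:
step_arm(moves=[[[283, 64, 0], [0, 0, -0.89], 85], [[283, 64, 0], [0, 0, -0.89], 85], [[283, 64, 0], [0, 0, -0.89], 85], [[283, 64, 0], [0, 0, -0.89], 85], [[283, 64, 0], [0, 0, -0.89], 85], [[283, 64, 0], [0, 0, -0.89], 85], [[283, 64, 0], [0, 0, -0.89], 85], [[283, 64, 0], [0, 0, -0.89], 85]])

```text
clock: 1.43
tcp_pos: [0.5021, -0.065, 0.2029]
orientation: [0.0, 0.5, 0.866, 0.001]
wrist_force: [-0.3, -0.4, 0.8]
finger_gap: 0.0849
grip_force: 0.0
```

Emit:
step_arm(moves=[[[0, 0, 0], [0, 0, -0.89], 85], [[0, 0, 0], [0, 0, -0.89], 85], [[0, 0, 0], [0, 0, -0.89], 85], [[0, 0, 0], [0, 0, -0.89], 85], [[0, 0, 0], [0, 0, -0.89], 85], [[0, 0, 0], [0, 0, -0.89], 85], [[0, 0, 0], [0, 0, -0.89], 85], [[0, 0, 0], [0, 0, -0.89], 85]])

```text
clock: 2.1
tcp_pos: [0.4989, -0.0706, 0.203]
orientation: [-0.0, 0.084, 0.997, -0.0]
wrist_force: [-0.7, -0.1, 0.1]
finger_gap: 0.0849
grip_force: 0.0
```

Run:
```python
from h import *
im,p=grab("wrist");save("w0",im);np.save("w0.npy",im);np.save("w0p.npy",p,allow_pickle=True)
s=telemetry.get_state();print(s["clock"],s["tcp_pos"],s["joint_pos"].round(3));print(np.round(p["pose"],3).tolist(),p["D"])
```

```text
2.15 [ 0.49893214 -0.07055917  0.20303275] [-0.3    0.176 -0.134  1.261 -0.    -0.129]
[[0.166, -0.941, -0.296, 0.423], [0.986, 0.158, 0.051, -0.058], [-0.001, -0.3, 0.954, 0.373], [0.0, 0.0, 0.0, 1.0]] [-0.00368108  0.          0.          0.          0.        ]
```

View pics/w0.png

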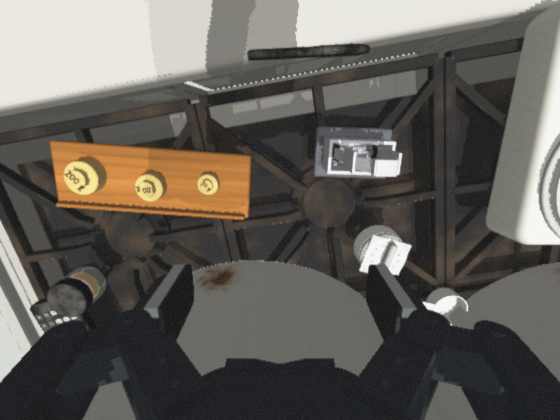

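Wrist view: the board and weights are at left, with the smallest weight at (208,183). The holder with the tongs is at about (355,152), nearly aligned with the tool, and the scale is at right. I'll zoom in on the holder and measure the weight by mask.

Run:
```python
from h import *
im=np.load("w0.npy");p=np.load("w0p.npy",allow_pickle=True).item()
save("c2",cv2.resize(im[115:200,300:412],None,fx=7,fy=7,interpolation=cv2.INTER_CUBIC))
hsv=cv2.cvtColor(im,cv2.COLOR_RGB2HSV)
print(hsv[183,200:216].tolist(), hsv[165,200].tolist())
m=cv2.inRange(hsv,(19,60,90),(35,255,255))
for c in cv2.findContours(m,0,2)[0]:
    if cv2.contourArea(c)>60:
        (u,v),r=cv2.minEnclosingCircle(c);M=cv2.moments(c);print((u,v),r,cv2.contourArea(c),onz(p,[(u,v)],.022).round(4),"diam",np.ptp(onz(p,[(u-r,v),(u+r,v)],.03)[:,1]))
```

```text
[[21, 108, 225], [21, 113, 200], [20, 112, 194], [21, 102, 140], [20, 111, 197], [21, 108, 186], [20, 113, 209], [24, 111, 233], [25, 101, 240], [24, 102, 241], [24, 107, 235], [21, 118, 180], [22, 111, 226], [25, 102, 240], [25, 99, 242], [25, 98, 243]] [15, 170, 189]
(207.72991943359375, 183.427001953125) 10.92785358428955 333.5 [[ 0.4847 -0.1557  0.022 ]] diam 0.025166976993027196
(150.11666870117188, 186.0) 15.411574363708496 651.0 [[ 0.4763 -0.2245  0.022 ]] diam 0.03565003801894129
(84.41790771484375, 175.80596923828125) 21.22745132446289 1115.5 [[ 0.4514 -0.298   0.022 ]] diam 0.04873926368428899
```

View pics/c2.png

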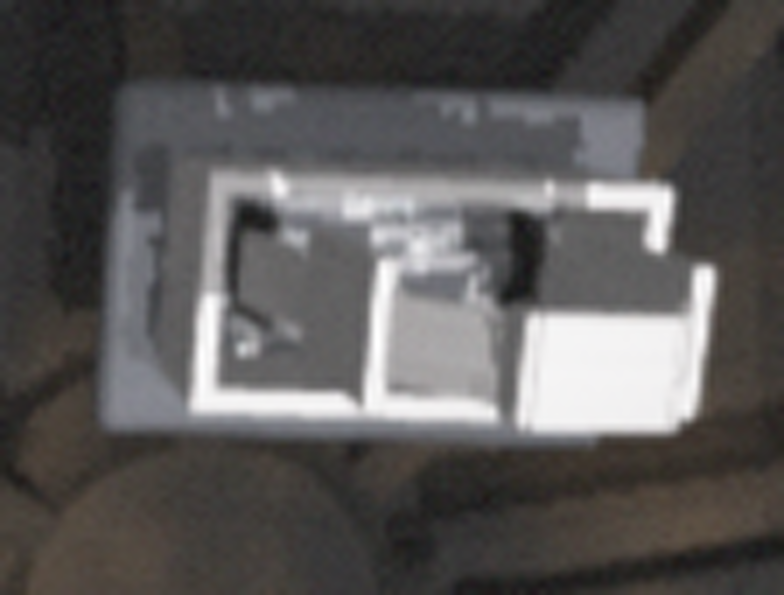

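Run:
```python
from h import *
p=np.load("w0p.npy",allow_pickle=True).item();p2=imaging.camera_params("scene")
f=lambda L:[(300+(a+.5)/7-.5,115+(b+.5)/7-.5) for a,b in L]
for n,L,z in[("foot",[(118,82),(645,100),(100,428)],.01),("rim",[(208,170),(675,185),(190,413)],.05),("bow",[(528,312),(692,312),(515,431),(683,431)],.1265)]:
    X=onz(p,f(L),z); a=X[1]-X[0];b=X[2]-X[0]
    c=(X[1]+X[2])/2 if n!="bow" else X.mean(0)
    print(n,X.round(4).tolist(),"len",np.linalg.norm(a),np.linalg.norm(b),"yaw",np.degrees(np.arctan2(-a[0],a[1])),"ctr",c,proj(p2,c))
s=telemetry.get_state();q=s["orientation"];Rt=R.from_quat(np.r_[q[1:],q[0]]).as_matrix();print(Rt.round(3))
```

```text
foot [[0.4416, -0.0178, 0.01], [0.459, 0.0686, 0.01], [0.499, -0.0285, 0.01]] len 0.08821356503205195 0.058370959150154125 yaw -11.403536491817587 ctr [0.47899753 0.02006288 0.01      ] [[277.57862209 260.26957682]]
rim [[0.4544, -0.0106, 0.05], [0.4682, 0.0585, 0.05], [0.4905, -0.0176, 0.05]] len 0.07040304189373131 0.036848649791026374 yaw -11.310952282113572 ctr [0.47936393 0.02040664 0.05      ] [[277.06250725 250.52785546]]
bow [[0.4692, 0.0132, 0.1265], [0.4723, 0.0321, 0.1265], [0.483, 0.0107, 0.1265], [0.4863, 0.0304, 0.1265]] len 0.01917365561876536 0.014081222678638997 yaw -9.516217063901905 ctr [0.47770891 0.02159215 0.1265    ] [[276.55789606 231.04725364]]
[[-0.985  0.17  -0.001]
 [ 0.17   0.985 -0.   ]
 [ 0.001 -0.    -1.   ]]
```

The foot, rim and bow agree: holder centre is about (0.479, 0.0205) with yaw -11.3°. The sizes match, and the small weight is at (0.4847, -0.1557). Moving over the tongs and then down.

Emit:
step_arm(moves=[[[18, 43, 10], [0, 0, 0.026], 85], [[36, 87, 20], [0, 0, 0.026], 85], [[36, 87, 40], [0, 0, 0.026], 85], [[36, 87, 60], [0, 0, 0.026], 85], [[36, 87, 80], [0, 0, 0.026], 80], [[36, 87, 80], [0, 0, 0.026], 75]])

```text
clock: 2.65
tcp_pos: [0.4754, 0.0223, 0.1198]
orientation: [-0.003, 0.099, 0.995, -0.0]
wrist_force: [-0.4, -0.1, -0.8]
finger_gap: 0.0749
grip_force: 0.0
```

Emit:
step_arm(moves=[[[0, 0, 15], [0, 0, 0], 75], [[0, 0, 30], [0, 0, 0], 75], [[0, 0, 45], [0, 0, 0], 70], [[0, 0, 61], [0, 0, 0], 70], [[0, 0, 61], [0, 0, 0], 70]])

```text
clock: 3.07
tcp_pos: [0.4768, 0.0214, 0.0607]
orientation: [-0.002, 0.099, 0.995, -0.0]
wrist_force: [-1.3, -0.3, -0.4]
finger_gap: 0.07
grip_force: 0.0
```

Run:
```python
from h import *
s=telemetry.get_state();print(s["clock"],s["tcp_pos"],s["finger_gap"],s["wrist_force"])
im,p=grab("wrist");save("w1",im)
```

```text
3.0667 [0.4768452  0.02137862 0.06065699] 0.06996306317285986 [-1.32806613 -0.26188664 -0.42492976]
```

View pics/w1.png

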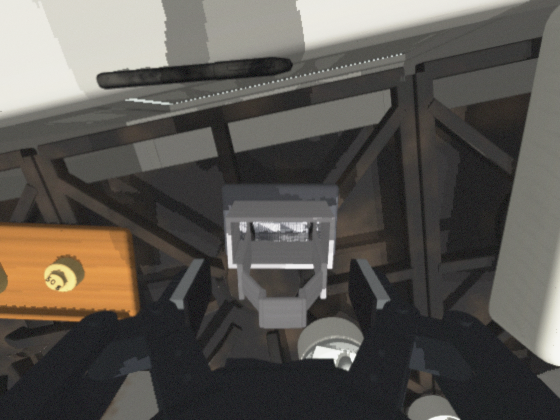

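The tongs sit centred between the open fingers, with the bow at (283,312). Closing now.

Emit:
step_arm(moves=[[[0, 0, 0], [0, 0, 0], 55], [[0, 0, 0], [0, 0, 0], 46], [[0, 0, 0], [0, 0, 0], 43], [[0, 0, 0], [0, 0, 0], 41.8], [[0, 0, 0], [0, 0, 0], 41.8], [[0, 0, 0], [0, 0, 0], 41.8]], grip_force=25)

```text
clock: 3.62
tcp_pos: [0.4797, 0.0209, 0.0638]
orientation: [0.001, 0.098, 0.995, -0.001]
wrist_force: [-1.3, -2.1, 6.8]
finger_gap: 0.0423
grip_force: 14.1
```

Emit:
step_arm(moves=[[[0, 0, 0], [0, 0, 0], 41.8], [[0, 0, 0], [0, 0, 0], 41.8], [[0, 0, 0], [0, 0, 0], 41.8]])

```text
clock: 3.87
tcp_pos: [0.4797, 0.0209, 0.0638]
orientation: [0.001, 0.098, 0.995, -0.001]
wrist_force: [-1.0, -2.6, 6.3]
finger_gap: 0.0421
grip_force: 14.1
```

Emit:
step_arm(moves=[[[0, 0, -4], [0, 0, 0], 41.8], [[0, 0, -8], [0, 0, 0], 41.8], [[0, 0, -12], [0, 0, 0], 41.8], [[0, 0, -12], [0, 0, 0], 41.8]])

```text
clock: 4.2
tcp_pos: [0.479, 0.0218, 0.0752]
orientation: [0.001, 0.098, 0.995, 0.0]
wrist_force: [0.7, -0.3, -2.0]
finger_gap: 0.0416
grip_force: 8.5
```

Run:
```python
from h import *
s=telemetry.get_state();print(s["tcp_pos"],s["wrist_force"],s["ft_torque"],s["grip_force"],s["finger_gap"])
im,p=grab("wrist");np.save("w2.npy",im);save("w2",np.vstack([im]))
```

```text
[0.47896432 0.02178564 0.0752242 ] [ 0.68539263 -0.34304483 -2.01509015] [ 0.06578221 -0.00094501  0.03900509] 8.50310219975654 0.041628015572191104
```

View pics/w2.png

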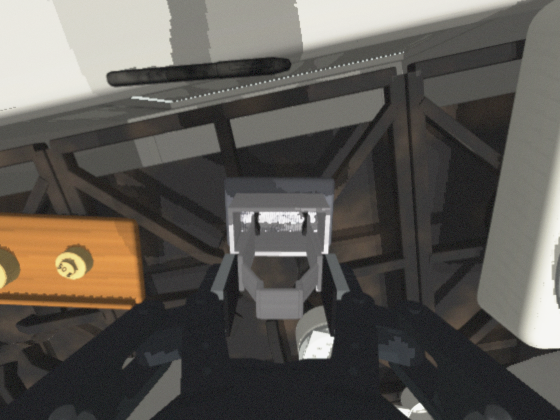

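The tongs are held and centred in the fingers, and their weight shows on the wrist. I'll lift them clear and carry them above the small weight.

Emit:
step_arm(moves=[[[0, 0, -15], [0, 0, 0], 41.8], [[0, 0, -30], [0, 0, 0], 41.8], [[0, 0, -45], [0, 0, 0], 41.8], [[0, 0, -58], [0, 0, 0], 41.8], [[0, 0, -58], [0, 0, 0], 41.8]])

```text
clock: 4.67
tcp_pos: [0.4801, 0.0215, 0.1346]
orientation: [0.002, 0.098, 0.995, -0.0]
wrist_force: [0.2, -0.3, -0.8]
finger_gap: 0.0418
grip_force: 8.5
```

Emit:
step_arm(moves=[[[-5, -21, 0], [0, 0, 0], 41.8], [[-10, -43, 0], [0, 0, 0], 41.8], [[-17, -74, 0], [0, 0, 0], 41.8], [[-25, -105, 0], [0, 0, 0], 41.8], [[-31, -136, 0], [0, 0, 0], 41.8], [[-37, -160, 0], [0, 0, 0], 41.8], [[-40, -173, 0], [0, 0, 0], 41.8], [[-40, -173, 0], [0, 0, 0], 41.8]])

```text
clock: 5.33
tcp_pos: [0.484, -0.1582, 0.1314]
orientation: [-0.0, 0.099, 0.995, -0.0]
wrist_force: [-0.1, 0.6, -0.6]
finger_gap: 0.0421
grip_force: 8.5
```

Emit:
step_arm(moves=[[[0, 0, 0], [0, 0, 0], 41.8], [[0, 0, 0], [0, 0, 0], 41.8], [[0, 0, 0], [0, 0, 0], 41.8]])

```text
clock: 5.58
tcp_pos: [0.4837, -0.1545, 0.1321]
orientation: [-0.0, 0.097, 0.995, 0.0]
wrist_force: [0.2, 0.3, -1.2]
finger_gap: 0.0421
grip_force: 8.5
```

Run:
```python
from h import *
s=telemetry.get_state();print(s["clock"],s["tcp_pos"],s["wrist_force"],s["grip_force"],s["finger_gap"])
im,p=grab("wrist");np.save("w3.npy",im);np.save("w3p.npy",p,allow_pickle=True)
q=s["orientation"];Rt=R.from_quat(np.r_[q[1:],q[0]]).as_matrix();t=s["tcp_pos"]
g=im.copy()
for off,col in[((0,0,.0538),(255,0,0)),((0,.0186,.0538),(255,0,0)),((0,-.0186,.0538),(255,0,0)),((0,0,-.0627),(0,255,0))]:
    u=proj(p,t+Rt@np.array(off))[0];print(u.round(1))
    cv2.circle(g,tuple(int(round(a)) for a in u),1,col,-1)
hsv=cv2.cvtColor(im,cv2.COLOR_RGB2HSV);m=cv2.inRange(hsv,(19,60,90),(35,255,255))
for c in cv2.findContours(m,0,2)[0]:
    if cv2.contourArea(c)>60:
        (u,v),r=cv2.minEnclosingCircle(c);print("brass",(u,v),r,onz(p,[(u,v)],.022).round(4))
save("w3",cv2.resize(g[170:330,170:390],None,fx=3.6,fy=3.6,interpolation=cv2.INTER_CUBIC))
```

```text
5.5833 [ 0.48374992 -0.15446669  0.13208774] [ 0.15599653  0.30102474 -1.23691363] 8.505752129713073 0.04210192728777715
[280. 218.]
[303.6 218.1]
[256.4 218. ]
[280.1 309.1]
brass (207.59181213378906, 205.12103271484375) 18.201013565063477 [[ 0.4761 -0.2248  0.022 ]]
brass (278.6126708984375, 200.26055908203125) 13.473843574523926 [[ 0.4846 -0.1559  0.022 ]]
brass (127.5, 194.0) 24.683090209960938 [[ 0.4504 -0.2976  0.022 ]]
```

View pics/w3.png

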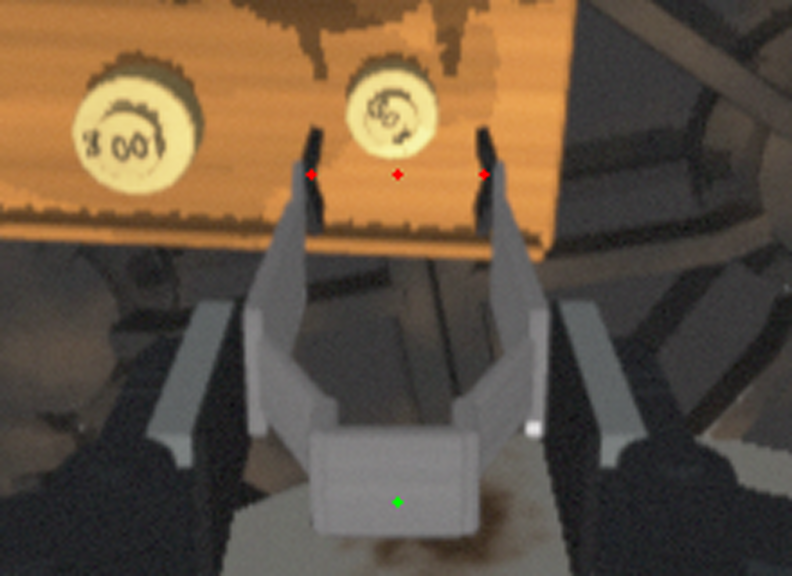

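The jaws sit where predicted, at (314,178) and (484,178) in the crop. The weight is centred between them in y. A small correction, then I'll lower.

Emit:
step_arm(moves=[[[-1, -1, 0], [0, 0, 0], 41.8], [[-1, -1, 10], [0, 0, 0], 41.8], [[-1, -1, 20], [0, 0, 0], 41.8], [[-1, -1, 30], [0, 0, 0], 41.8], [[-1, -1, 40], [0, 0, 0], 41.8], [[-1, -1, 50], [0, 0, 0], 41.8], [[-1, -1, 56], [0, 0, 0], 41.8], [[-1, -1, 61], [0, 0, 0], 41.8]])

```text
clock: 6.3
tcp_pos: [0.4842, -0.1567, 0.07]
orientation: [-0.001, 0.098, 0.995, 0.0]
wrist_force: [-0.8, -0.7, -1.9]
finger_gap: 0.0417
grip_force: 8.5
```

Emit:
step_arm(moves=[[[0, 0, 0], [0, 0, 0], 41.8], [[0, 0, 0], [0, 0, 0], 41.8], [[0, 0, 0], [0, 0, 0], 41.8]])

```text
clock: 6.55
tcp_pos: [0.4852, -0.1572, 0.0718]
orientation: [0.0, 0.098, 0.995, -0.0]
wrist_force: [0.2, 0.4, -0.7]
finger_gap: 0.0414
grip_force: 8.5
```

Run:
```python
from h import *
s=telemetry.get_state();print(s["clock"],s["tcp_pos"],s["wrist_force"],s["grip_force"],s["finger_gap"])
im,p=grab("wrist")
save("w4",cv2.resize(im[170:330,170:390],None,fx=3.6,fy=3.6,interpolation=cv2.INTER_CUBIC))
```

```text
6.55 [ 0.48521745 -0.15724568  0.07177471] [ 0.20393581  0.39114625 -0.65220102] 8.514094629208557 0.041431668899676526
```

View pics/w4.png

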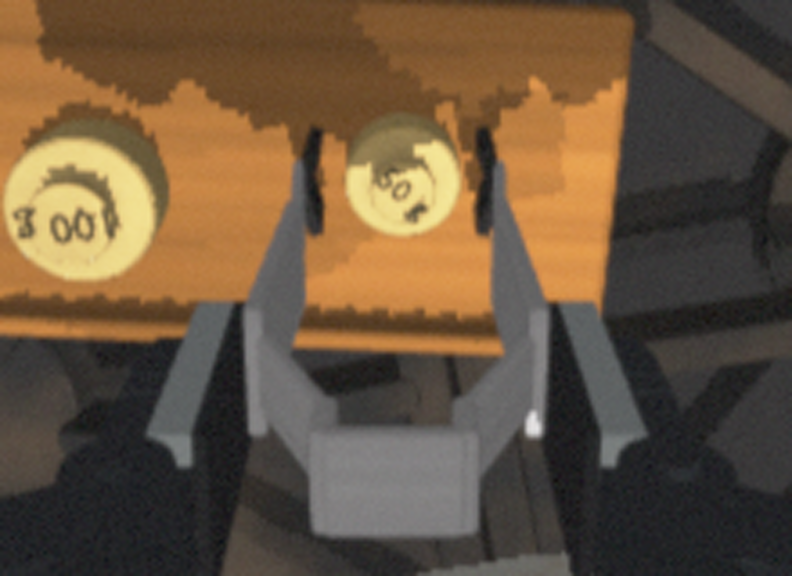

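The weight is centred between the jaws, so I'll go down 2 mm and squeeze.

Emit:
step_arm(moves=[[[0, 0, 2], [0, 0, 0], 41.8], [[0, 0, 2], [0, 0, 0], 40.5], [[0, 0, 2], [0, 0, 0], 39.5], [[0, 0, 2], [0, 0, 0], 38.5], [[0, 0, 2], [0, 0, 0], 37.5], [[0, 0, 2], [0, 0, 0], 36], [[0, 0, 2], [0, 0, 0], 34], [[0, 0, 2], [0, 0, 0], 32]], grip_force=27)

```text
clock: 7.27
tcp_pos: [0.485, -0.1571, 0.0696]
orientation: [0.0, 0.098, 0.995, -0.0]
wrist_force: [-0.1, -0.8, 0.9]
finger_gap: 0.0388
grip_force: 27.3
```

Emit:
step_arm(moves=[[[0, 0, 0], [0, 0, 0], 32], [[0, 0, 0], [0, 0, 0], 32], [[0, 0, 0], [0, 0, 0], 32]])

```text
clock: 7.52
tcp_pos: [0.485, -0.1571, 0.0696]
orientation: [0.0, 0.098, 0.995, -0.0]
wrist_force: [-0.6, 0.9, 1.4]
finger_gap: 0.0388
grip_force: 27.3
```

Emit:
step_arm(moves=[[[0, 0, -2], [0, 0, 0], 32], [[0, 0, -6], [0, 0, 0], 32], [[0, 0, -14], [0, 0, 0], 32], [[0, 0, -24], [0, 0, 0], 32], [[0, 0, -36], [0, 0, 0], 32], [[0, 0, -50], [0, 0, 0], 32], [[0, 0, -65], [0, 0, 0], 32], [[0, 0, -80], [0, 0, 0], 32]])

```text
clock: 8.18
tcp_pos: [0.4849, -0.1571, 0.151]
orientation: [0.0, 0.098, 0.995, -0.0]
wrist_force: [0.3, -0.1, -1.5]
finger_gap: 0.0388
grip_force: 27.4
```

Emit:
step_arm(moves=[[[0, 0, -10], [0, 0, 0], 32], [[0, 0, -17], [0, 0, 0], 32], [[0, 0, -20], [0, 0, 0], 32], [[0, 0, -20], [0, 0, 0], 32]])

```text
clock: 8.52
tcp_pos: [0.4852, -0.1572, 0.1701]
orientation: [0.001, 0.098, 0.995, -0.0]
wrist_force: [0.7, -0.3, -1.9]
finger_gap: 0.0388
grip_force: 27.4
```

Run:
```python
from h import *
s=telemetry.get_state();print(s["clock"],s["tcp_pos"],s["wrist_force"],s["grip_force"],s["finger_gap"])
im,p=grab("wrist")
save("w5",im)
hsv=cv2.cvtColor(im,cv2.COLOR_RGB2HSV);m=cv2.inRange(hsv,(19,60,90),(35,255,255))
for c in cv2.findContours(m,0,2)[0]:
    if cv2.contourArea(c)>60:
        (u,v),r=cv2.minEnclosingCircle(c);print("brass",(u,v),r)
t,pt=grab("top");np.save("t1.npy",t)
# pan: fit ellipse to bright edges around it
g=cv2.cvtColor(t,cv2.COLOR_RGB2GRAY);c=cv2.HoughCircles(cv2.resize(g[165:260,135:215],None,fx=5,fy=5,interpolation=cv2.INTER_CUBIC),cv2.HOUGH_GRADIENT,1,50,param1=80,param2=30,minRadius=90,maxRadius=170)
if c is not None:
  for a in c[0]:
    u,v,r=a[0]/5+135-.4,a[1]/5+165-.4,a[2]/5;print(u,v,r,onz(pt,[(u,v),(u+r,v)],.078).round(4).tolist())
```

```text
8.5167 [ 0.48517751 -0.15717507  0.17008892] [ 0.67790125 -0.34627677 -1.89686026] 27.435280065983534 0.03877376374528131
brass (280.5, 219.94117736816406) 17.124744415283203
brass (218.0729217529297, 193.5833282470703) 15.945695877075195
brass (146.63551330566406, 184.43824768066406) 21.37196922302246
```

The weight is lifted and shows between the jaws at (280,220). Carrying it toward the scale.

Emit:
step_arm(moves=[[[1, 6, 0], [0, 0, 0], 32], [[3, 18, 0], [0, 0, 0], 32], [[6, 36, 0], [0, 0, 0], 32], [[9, 60, 0], [0, 0, 0], 32], [[14, 88, 0], [0, 0, 0], 32], [[18, 116, 0], [0, 0, 0], 32], [[23, 144, 0], [0, 0, 0], 32], [[27, 172, 0], [0, 0, 0], 32]])

```text
clock: 9.28
tcp_pos: [0.4908, 0.0193, 0.1689]
orientation: [-0.001, 0.098, 0.995, 0.0]
wrist_force: [0.3, 0.0, -1.7]
finger_gap: 0.0393
grip_force: 27.5
```

Emit:
step_arm(moves=[[[5, 28, 0], [0, 0, 0], 32], [[9, 56, 0], [0, 0, 0], 32], [[14, 84, 0], [0, 0, 0], 32], [[18, 112, 0], [0, 0, 0], 32], [[22, 138, 0], [0, 0, 0], 32], [[25, 160, 0], [0, 0, 0], 32], [[27, 174, 0], [0, 0, 0], 32], [[28, 180, 0], [0, 0, 0], 32]])

```text
clock: 9.95
tcp_pos: [0.4982, 0.2018, 0.1687]
orientation: [-0.001, 0.096, 0.995, 0.0]
wrist_force: [-0.1, 0.2, -0.6]
finger_gap: 0.0395
grip_force: 27.4
```

Emit:
step_arm(moves=[[[0, 0, 0], [0, 0, 0], 32], [[0, 0, 0], [0, 0, 0], 32], [[0, 0, 0], [0, 0, 0], 32]])

```text
clock: 10.2
tcp_pos: [0.499, 0.1983, 0.1691]
orientation: [-0.0, 0.098, 0.995, -0.0]
wrist_force: [0.0, -1.1, -2.2]
finger_gap: 0.039
grip_force: 27.4
```

Run:
```python
from h import *
s=telemetry.get_state();print(s["clock"],s["tcp_pos"],s["wrist_force"],s["grip_force"],s["finger_gap"])
im,p=grab("wrist");np.save("w6.npy",im);np.save("w6p.npy",p,allow_pickle=True)
save("w6",im)
u=proj(p,[.535,.282,.078])[0];print(u)
```

```text
10.2 [0.49901102 0.19834966 0.16913601] [ 0.00465783 -1.12894779 -2.16336978] 27.433279948309064 0.03902574537325563
[376.1292219  224.39114883]
```

View pics/w6.png

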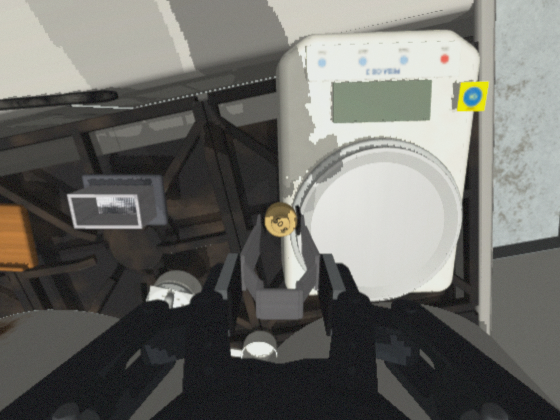

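The weight hangs between the jaws at (281,220), and the pan is centred near (380,222). Refining the pan centre by casting edge points onto z = 0.078.

Run:
```python
from h import *
from scipy.optimize import least_squares
im=np.load("w6.npy");p=np.load("w6p.npy",allow_pickle=True).item()
g=cv2.GaussianBlur(cv2.cvtColor(im,cv2.COLOR_RGB2GRAY),(3,3),0).astype(float)
for c in [np.array([.535,.282])]:
  for a in range(-180,180,15):
    d=np.array([np.cos(np.radians(a)),np.sin(np.radians(a))])
    r=np.arange(.055,.092,.0005)
    uv=proj(p,np.c_[c+r[:,None]*d,np.full(len(r),.078)])
    v=cv2.remap(g.astype(np.float32),uv[:,0].astype(np.float32).reshape(1,-1),uv[:,1].astype(np.float32).reshape(1,-1),1)[0]
    dv=np.abs(np.gradient(v)); pk=[i for i in range(1,len(r)-1) if dv[i]>=dv[i-1] and dv[i]>dv[i+1] and dv[i]>2]
    print(a,uv[40].round().astype(int).tolist(),[(round(r[i]*1000,1),round(float(np.gradient(v)[i]),1)) for i in pk])
```

```text
-180 [367, 143] [(np.float64(57.5), -5.1), (np.float64(66.5), 4.8), (np.float64(70.0), -22.5), (np.float64(73.0), 17.6), (np.float64(77.0), -16.5), (np.float64(81.0), 17.3)]
-165 [345, 151] [(np.float64(58.0), -6.2), (np.float64(66.5), 4.7), (np.float64(69.5), -23.0), (np.float64(73.5), 17.1), (np.float64(77.5), -17.7), (np.float64(81.0), 18.0)]
-150 [326, 163] [(np.float64(58.5), -5.8), (np.float64(62.0), -14.5), (np.float64(67.0), 2.3), (np.float64(69.5), -5.9), (np.float64(73.0), 5.9), (np.float64(77.5), -5.9), (np.float64(79.5), 5.7), (np.float64(82.0), 6.8)]
-135 [310, 180] [(np.float64(59.0), -5.9), (np.float64(66.5), 2.7), (np.float64(71.0), -19.5), (np.float64(74.0), 21.0), (np.float64(78.0), -22.2), (np.float64(80.5), 5.6), (np.float64(82.0), 7.1)]
-120 [300, 199] [(np.float64(60.0), -6.2), (np.float64(62.0), -5.5), (np.float64(68.5), 4.8), (np.float64(71.5), -19.1), (np.float64(74.5), 18.0), (np.float64(78.5), -12.8), (np.float64(81.0), 19.7), (np.float64(83.5), -9.0), (np.float64(87.0), -13.9)]
-105 [295, 219] [(np.float64(60.0), -5.5), (np.float64(67.0), -21.1), (np.float
[... 1515 characters left out ...]
4(78.0), 7.6), (np.float64(83.0), -38.3), (np.float64(87.5), 3.2), (np.float64(89.0), 2.2)]
120 [446, 172] [(np.float64(59.5), -4.3), (np.float64(70.5), 4.8), (np.float64(73.0), -6.0), (np.float64(77.5), 11.0)]
135 [431, 157] [(np.float64(59.0), -4.4), (np.float64(69.0), 4.9), (np.float64(72.0), -5.6), (np.float64(75.5), -4.2), (np.float64(77.5), 12.1)]
150 [412, 146] [(np.float64(58.5), -4.7), (np.float64(68.0), 4.5), (np.float64(70.5), -12.3), (np.float64(73.0), 8.9), (np.float64(76.0), -10.1), (np.float64(78.5), 17.1)]
165 [390, 142] [(np.float64(58.0), -5.0), (np.float64(67.0), 4.0), (np.float64(70.0), -17.2), (np.float64(72.5), 15.0), (np.float64(76.5), -13.5), (np.float64(79.0), 18.4)]
```

Fitting both rings by hand gives a pan centre of about (0.539, 0.282). Moving over it and descending to about 6 mm above.

Emit:
step_arm(moves=[[[-3, 10, 0], [0, 0, 0], 32], [[-8, 30, 0], [0, 0, 0], 32], [[-14, 54, 0], [0, 0, 0], 32], [[-19, 74, 0], [0, 0, 0], 32], [[-22, 86, 0], [0, 0, 0], 32], [[-23, 90, 0], [0, 0, 0], 32], [[-23, 90, 0], [0, 0, 0], 32], [[-23, 90, 0], [0, 0, 0], 32]])

```text
clock: 10.92
tcp_pos: [0.5393, 0.2822, 0.169]
orientation: [-0.0, 0.098, 0.995, -0.0]
wrist_force: [-0.0, -0.0, -1.3]
finger_gap: 0.0389
grip_force: 27.6
```

Emit:
step_arm(moves=[[[0, 0, 5], [0, 0, 0], 32], [[0, 0, 12], [0, 0, 0], 32], [[0, 0, 19], [0, 0, 0], 32], [[0, 0, 24], [0, 0, 0], 32], [[0, 0, 27], [0, 0, 0], 32], [[0, 0, 27], [0, 0, 0], 32], [[0, 0, 27], [0, 0, 0], 32]])

```text
clock: 11.5
tcp_pos: [0.5392, 0.2826, 0.1421]
orientation: [-0.0, 0.098, 0.995, -0.0]
wrist_force: [0.1, -0.3, -0.1]
finger_gap: 0.039
grip_force: 27.6
```

Run:
```python
from h import *
s=telemetry.get_state();print(s["tcp_pos"],s["wrist_force"],s["grip_force"],s["finger_gap"])
p=np.load("w6p.npy",allow_pickle=True).item()
im,p=grab("wrist");g=cv2.GaussianBlur(cv2.cvtColor(im,cv2.COLOR_RGB2GRAY),(3,3),0).astype(np.float32)
hsv=cv2.cvtColor(im,cv2.COLOR_RGB2HSV);m=cv2.inRange(hsv,(15,60,60),(35,255,255))
for c in cv2.findContours(m,0,2)[0]:
    if cv2.contourArea(c)>100:
        (u,v),r=cv2.minEnclosingCircle(c);print("brass",(u,v),r,onz(p,[(u,v)],s["tcp_pos"][2]-.0576+.017))
c=np.array([.539,.282])
for a in range(-180,180,20):
    d=np.array([np.cos(np.radians(a)),np.sin(np.radians(a))]);r=np.arange(.055,.084,.0005)
    uv=proj(p,np.c_[c+r[:,None]*d,np.full(len(r),.078)]).astype(np.float32)
    v=cv2.remap(g,uv[:,0].reshape(1,-1),uv[:,1].reshape(1,-1),1)[0];dv=np.gradient(v)
    print(a,[(float(round(r[i]*1000,1)),round(float(dv[i]))) for i in range(1,len(r)-1) if abs(dv[i])>=abs(dv[i-1]) and abs(dv[i])>abs(dv[i+1]) and abs(dv[i])>3])
```

```text
[0.5392465  0.28261518 0.14206385] [ 0.08882421 -0.33197315 -0.11819635] 27.56106178276241 0.03902051454703248
brass (280.5, 219.18182373046875) 17.189189910888672 [[0.53568008 0.28367971 0.10146385]]
brass (380.5, 60.5) 24.789209365844727 [[0.44308814 0.36679292 0.10146385]]
-180 [(61.0, -5), (70.5, 4), (73.5, -5), (75.0, 4), (78.5, -4), (80.5, 11)]
-160 [(60.0, -3), (70.0, 4), (72.5, -4), (77.5, -6), (80.0, 11)]
-140 [(70.5, 13), (73.0, -13), (79.0, 8)]
-120 [(58.0, 4), (60.0, -6), (73.5, 16), (78.0, 10), (83.0, -28)]
-100 [(60.0, -5), (70.5, 5), (74.0, -6), (78.5, -27)]
-80 [(60.0, -4), (71.5, 6), (74.5, -4), (77.0, 7)]
-60 [(59.0, 7), (61.5, 13), (67.5, -20), (81.0, 20), (82.5, 17)]
-40 [(69.5, -8), (71.5, -8)]
-20 [(71.0, -21)]
0 [(70.5, -15)]
20 [(66.0, -9)]
40 [(59.0, 10), (60.0, 8), (63.5, -4), (69.0, -7), (70.5, -4), (75.5, 6), (77.5, 4), (80.0, 10)]
60 [(63.5, -5), (74.5, 6), (78.0, -6), (80.5, 7)]
80 [(63.5, -7), (74.5, 9), (77.0, -5), (82.5, -32)]
100 [(63.5, -7), (73.5, 8), (76.5, -7), (80.0, -5), (82.0, 9)]
120 [(62.5, -5), (74.5, 17), (77.0, 5), (80.0, -9), (81.5, 13)]
140 [(57.0, 17), (62.5, -16), (64.0, 3), (65.5, -9), (67.0, -4), (70.0, -3), (72.0, 5), (76.5, 19), (80.0, -14), (82.5, 17)]
160 [(61.5, -6), (71.0, 5), (74.0, -6), (76.0, 4), (79.0, -3), (81.0, 8)]
```

Emit:
step_arm(moves=[[[-1, 1, 2], [0, 0, 0], 32], [[-1, 1, 4], [0, 0, 0], 32], [[-1, 1, 5], [0, 0, 0], 32], [[-1, 1, 5], [0, 0, 0], 32]])

```text
clock: 11.88
tcp_pos: [0.5405, 0.2835, 0.1371]
orientation: [-0.0, 0.098, 0.995, -0.0]
wrist_force: [0.5, -0.8, -0.8]
finger_gap: 0.039
grip_force: 27.6
```

Emit:
step_arm(moves=[[[0, 0, 0.5], [0, 0, 0], 32], [[0, 0, 1], [0, 0, 0], 32], [[0, 0, 1], [0, 0, 0], 32]])

```text
clock: 12.13
tcp_pos: [0.5406, 0.2835, 0.1363]
orientation: [-0.0, 0.098, 0.995, -0.0]
wrist_force: [0.2, 0.2, -1.2]
finger_gap: 0.0389
grip_force: 27.6
```

Emit:
step_arm(moves=[[[0, 0, 0.5], [0, 0, 0], 32], [[0, 0, 1], [0, 0, 0], 32], [[0, 0, 1], [0, 0, 0], 32]])

```text
clock: 12.38
tcp_pos: [0.5409, 0.2836, 0.1358]
orientation: [0.0, 0.098, 0.995, 0.0]
wrist_force: [-1.1, -0.9, 1.1]
finger_gap: 0.0391
grip_force: 27.0
```

Contact is at the expected height (z 0.1358, against 0.1356 expected). Releasing slowly to the carrying squeeze.

Emit:
step_arm(moves=[[[0, 0, 0.3], [0, 0, 0], 38.7], [[0, 0, 0.3], [0, 0, 0], 39.2], [[0, 0, 0.3], [0, 0, 0], 39.8], [[0, 0, 0.3], [0, 0, 0], 40.4], [[0, 0, 0.3], [0, 0, 0], 41], [[0, 0, 0.3], [0, 0, 0], 41.5], [[0, 0, 0.3], [0, 0, 0], 41.6], [[0, 0, 0.3], [0, 0, 0], 41.6]])

```text
clock: 13.05
tcp_pos: [0.5406, 0.2835, 0.1349]
orientation: [-0.0, 0.098, 0.995, -0.0]
wrist_force: [0.4, -0.2, -1.2]
finger_gap: 0.0416
grip_force: 8.9
```

```bash
cat > b.py <<'E'
from h import *
s=telemetry.get_state();print(s["clock"],s["tcp_pos"],s["wrist_force"],s["grip_force"],s["finger_gap"])
im,p=grab("wrist");hsv=cv2.cvtColor(im,cv2.COLOR_RGB2HSV);m=cv2.inRange(hsv,(17,60,80),(35,255,255))
for c in cv2.findContours(m,0,2)[0]:
    if cv2.contourArea(c)>100:
        (u,v),r=cv2.minEnclosingCircle(c);X=onz(p,[(u-r,v),(u,v),(u+r,v)],.095);print("brass",(u,v),r,X[1],"diam",np.linalg.norm(X[2]-X[0]))
# bow brightness blob bbox below weight
g=cv2.cvtColor(im,cv2.COLOR_RGB2GRAY);print("bow cols row305",g[305,250:312:3].tolist());print("bow rows col280",g[270:340:3,280].tolist())
E
python3 b.py
```

```text
13.05 [0.5405513  0.28353226 0.13493356] [ 0.41405672 -0.23138582 -1.22088386] 8.90568253773381 0.041636237143447934
brass (280.691162109375, 219.5441131591797) 16.951000213623047 [0.53707477 0.28474914 0.095     ] diam 0.025124246186345272
brass (382.5, 57.5) 25.465763092041016 [0.44299072 0.36889619 0.095     ] diam 0.03223721248603883
bow cols row305 [32, 36, 96, 104, 108, 113, 109, 107, 110, 109, 110, 109, 111, 113, 111, 108, 104, 102, 86, 87, 86]
bow rows col280 [220, 220, 221, 220, 218, 213, 161, 101, 108, 108, 106, 105, 110, 107, 110, 108, 90, 75, 83, 80, 68, 68, 74, 52]
```

Released. Raising straight up, slowly at first, then checking that the weight stays.

Emit:
step_arm(moves=[[[0, 0, -2], [0, 0, 0], 41.6], [[0, 0, -5], [0, 0, 0], 41.6], [[0, 0, -9], [0, 0, 0], 41.6], [[0, 0, -14], [0, 0, 0], 41.6], [[0, 0, -20], [0, 0, 0], 41.6], [[0, 0, -30], [0, 0, 0], 41.6], [[0, 0, -38], [0, 0, 0], 41.6], [[0, 0, -40], [0, 0, 0], 41.6]])

```text
clock: 13.77
tcp_pos: [0.5417, 0.284, 0.1775]
orientation: [0.002, 0.098, 0.995, 0.001]
wrist_force: [0.6, -0.4, -0.2]
finger_gap: 0.0416
grip_force: 8.9
```

```bash
python3 b.py
```

```text
13.7667 [0.54168441 0.2839641  0.17751683] [ 0.60980568 -0.3799162  -0.20015912] 8.909279030340258 0.04155969764974064
brass (279.70294189453125, 202.6100311279297) 14.399755477905273 [0.53760723 0.28466389 0.095     ] diam 0.025222123068045416
brass (366.0, 65.0) 21.260391235351562 [0.44278521 0.37075358 0.095     ] diam 0.03257809198178928
bow cols row305 [88, 92, 106, 107, 110, 112, 114, 111, 114, 112, 110, 110, 115, 111, 112, 114, 106, 104, 70, 73, 86]
bow rows col280 [217, 225, 55, 35, 37, 77, 84, 106, 111, 112, 108, 111, 111, 111, 110, 109, 99, 92, 91, 91, 87, 87, 90, 91]
```

The weight stands at (0.5376, 0.2847), within 2 mm of the pan centre. Carrying the tongs back to the holder.

Emit:
step_arm(moves=[[[0, -8, 0], [0, 0, 0], 41.6], [[1, -24, 0], [0, 0, 0], 41.6], [[2, -48, 0], [0, 0, 0], 41.6], [[3, -76, 0], [0, 0, 0], 41.6], [[4, -104, 0], [0, 0, 0], 41.6], [[5, -132, 0], [0, 0, 0], 41.6], [[6, -160, 0], [0, 0, 0], 41.6], [[7, -188, 0], [0, 0, 0], 41.6]])

```text
clock: 14.48
tcp_pos: [0.496, 0.0989, 0.1745]
orientation: [-0.0, 0.098, 0.995, -0.0]
wrist_force: [0.4, -0.6, -0.8]
finger_gap: 0.0413
grip_force: 8.9
```

Emit:
step_arm(moves=[[[1, -26, 0], [0, 0, 0], 41.6], [[2, -50, 10], [0, 0, 0], 41.6], [[3, -68, 20], [0, 0, 0], 41.6], [[3, -78, 30], [0, 0, 0], 41.6], [[3, -82, 40], [0, 0, 0], 41.6], [[3, -82, 45], [0, 0, 0], 41.6], [[3, -82, 45], [0, 0, 0], 41.6], [[3, -82, 45], [0, 0, 0], 41.6]])

```text
clock: 15.15
tcp_pos: [0.4781, 0.0212, 0.1298]
orientation: [-0.0, 0.097, 0.995, 0.0]
wrist_force: [-0.3, -0.4, -0.9]
finger_gap: 0.0416
grip_force: 8.9
```

Run:
```python
from h import *
s=telemetry.get_state();t=s["tcp_pos"];print(s["clock"],t,s["wrist_force"],s["grip_force"],s["finger_gap"])
q=s["orientation"];Rt=R.from_quat(np.r_[q[1:],q[0]]).as_matrix()
print("delta tool mm",(Rt.T@(np.array([.4793,.0207,.0638])-t)*1000).round(1))
im,p=grab("wrist");np.save("w7.npy",im)
# jaw (dark) rows/cols near predicted tip
u=proj(p,t+Rt@np.array([0,0,.0538]))[0];print("tip px",u)
print("rim px",proj(p,[[.4544,-.0106,.05],[.4682,.0585,.05],[.4905,-.0176,.05],[.5043,.0515,.05]]).round(0).tolist())
g=cv2.cvtColor(im,cv2.COLOR_RGB2GRAY);r=int(round(u[1]))
for rr in range(r-20,r+24,4):print(rr,g[rr,244:318:2].tolist())
```

```text
15.15 [0.47809458 0.02120163 0.12980981] [-0.29166062 -0.43594653 -0.93848342] 8.922329933411675 0.041618835965496925
delta tool mm [-1.3 -0.3 66. ]
tip px [279.99624831 218.04551317]
rim px [[238.0, 189.0], [321.0, 189.0], [240.0, 229.0], [319.0, 230.0]]
198 [104, 93, 207, 240, 241, 242, 242, 242, 242, 242, 233, 231, 222, 195, 192, 149, 127, 146, 134, 122, 109, 107, 107, 107, 110, 108, 110, 113, 129, 124, 178, 208, 227, 204, 104, 92, 110]
202 [100, 90, 213, 241, 227, 219, 196, 193, 196, 197, 202, 227, 240, 227, 229, 231, 227, 229, 223, 238, 224, 227, 205, 200, 189, 167, 167, 164, 138, 148, 169, 131, 138, 96, 98, 90, 122]
206 [113, 90, 91, 92, 91, 92, 83, 35, 65, 68, 75, 84, 106, 122, 123, 161, 171, 169, 218, 176, 175, 175, 170, 219, 180, 174, 141, 132, 167, 43, 65, 94, 94, 92, 93, 93, 137]
210 [112, 91, 104, 117, 98, 85, 39, 21, 67, 84, 94, 84, 92, 99, 113, 121, 125, 123, 136, 169, 164, 166, 162, 149, 170, 169, 166, 166, 145, 44, 30, 88, 108, 118, 92, 89, 140]
214 [121, 84, 95, 96, 96, 83, 35, 37, 90, 94, 96, 95, 94, 97, 96, 95, 95, 97, 96, 97, 94, 95, 97, 99, 99, 97, 97, 101, 98, 5
[... 288 characters left out ...]
99, 97, 98, 96, 97, 100, 50, 36, 89, 99, 97, 97, 98, 215]
226 [198, 191, 191, 124, 96, 92, 58, 34, 58, 184, 189, 191, 192, 195, 215, 216, 216, 216, 210, 210, 209, 210, 212, 209, 211, 210, 211, 211, 142, 32, 37, 89, 96, 112, 210, 211, 237]
230 [84, 90, 95, 96, 92, 92, 64, 50, 33, 78, 79, 85, 89, 90, 87, 86, 88, 88, 86, 90, 85, 90, 91, 92, 85, 82, 85, 79, 56, 35, 52, 89, 94, 94, 107, 100, 101]
234 [77, 78, 94, 94, 91, 88, 58, 52, 52, 60, 64, 59, 60, 58, 58, 59, 63, 59, 60, 54, 57, 56, 57, 57, 42, 49, 49, 36, 29, 53, 57, 87, 96, 99, 94, 63, 54]
238 [75, 93, 96, 91, 88, 89, 73, 66, 61, 60, 59, 60, 60, 60, 64, 62, 62, 60, 57, 55, 55, 57, 55, 55, 53, 38, 42, 37, 42, 42, 48, 88, 96, 96, 96, 95, 59]
```

The jaws are centred at pixel (280,218), where expected above the pocket. Lowering in.

Emit:
step_arm(moves=[[[-1, 0, 3], [0, 0, 0], 41.6], [[-1, 0, 12], [0, 0, 0], 41.6], [[-1, 0, 22], [0, 0, 0], 41.6], [[-1, 0, 33], [0, 0, 0], 41.6], [[-1, 0, 44], [0, 0, 0], 41.6], [[-1, 0, 54], [0, 0, 0], 41.6], [[-1, 0, 60], [0, 0, 0], 41.6], [[-1, 0, 62], [0, 0, 0], 41.6]])

```text
clock: 15.87
tcp_pos: [0.4781, 0.0207, 0.0664]
orientation: [-0.001, 0.098, 0.995, 0.0]
wrist_force: [0.9, -0.2, -0.7]
finger_gap: 0.0417
grip_force: 8.9
```

Emit:
step_arm(moves=[[[0, 0, 0], [0, 0, 0], 41.6], [[0, 0, 0], [0, 0, 0], 41.6], [[0, 0, 1], [0, 0, 0], 41.6], [[0, 0, 2], [0, 0, 0], 41.6], [[0, 0, 2], [0, 0, 0], 41.6]])

```text
clock: 16.28
tcp_pos: [0.4795, 0.0204, 0.0663]
orientation: [0.0, 0.098, 0.995, -0.0]
wrist_force: [0.3, -0.6, 0.2]
finger_gap: 0.0415
grip_force: 8.9
```

Emit:
step_arm(moves=[[[0, 0, 1], [0, 0, 0], 41.6], [[0, 0, 2], [0, 0, 0], 41.6], [[0, 0, 2], [0, 0, 0], 41.6]])

```text
clock: 16.53
tcp_pos: [0.4793, 0.0204, 0.064]
orientation: [0.0, 0.098, 0.995, -0.0]
wrist_force: [0.3, 0.1, -0.6]
finger_gap: 0.0415
grip_force: 8.8
```

Emit:
step_arm(moves=[[[0, 0, 0.5], [0, 0, 0], 41.6], [[0, 0, 1], [0, 0, 0], 41.6], [[0, 0, 1], [0, 0, 0], 41.6]])

```text
clock: 16.78
tcp_pos: [0.4801, 0.0204, 0.0638]
orientation: [0.001, 0.098, 0.995, -0.0]
wrist_force: [-0.4, 0.1, 4.5]
finger_gap: 0.0416
grip_force: 8.1
```

Emit:
step_arm(moves=[[[0, 0, 0.5], [0, 0, 0], 41.6], [[0, 0, 1], [0, 0, 0], 41.6], [[0, 0, 1], [0, 0, 0], 41.6]])

```text
clock: 17.03
tcp_pos: [0.4808, 0.0205, 0.0635]
orientation: [0.002, 0.098, 0.995, 0.0]
wrist_force: [-0.1, 0.4, 8.6]
finger_gap: 0.0416
grip_force: 8.2
```

On the floor at the expected height. Opening the fingers gently, then backing off upward.

Emit:
step_arm(moves=[[[0, 0, -1], [0, 0, 0], 41.6], [[0, 0, -1], [0, 0, 0], 43], [[0, 0, -1], [0, 0, 0], 45], [[0, 0, -1], [0, 0, 0], 50], [[0, 0, -1], [0, 0, 0], 58], [[0, 0, -1], [0, 0, 0], 66], [[0, 0, -1], [0, 0, 0], 70], [[0, 0, -1], [0, 0, 0], 70]])

```text
clock: 17.7
tcp_pos: [0.4792, 0.0204, 0.0629]
orientation: [-0.0, 0.098, 0.995, -0.0]
wrist_force: [0.1, 0.4, -1.0]
finger_gap: 0.0695
grip_force: 0.0
```

Emit:
step_arm(moves=[[[0, 0, -10], [0, 0, 0], 70], [[0, 0, -25], [0, 0, 0], 70], [[0, 0, -45], [0, 0, 0], 70], [[0, 0, -70], [0, 0, 0], 70], [[0, 0, -100], [0, 0, 0], 70], [[0, 0, -130], [0, 0, 0], 70], [[20, 0, -150], [0, 0, 0], 70], [[20, 0, -150], [0, 0, 0], 70]])

```text
clock: 18.37
tcp_pos: [0.4598, 0.0246, 0.2184]
orientation: [0.003, 0.098, 0.995, -0.0]
wrist_force: [0.0, 0.2, -0.4]
finger_gap: 0.0702
grip_force: 0.0
```

Run:
```python
from h import *
for n in("top","scene"):
    im,p=grab(n);np.save(n+"9.npy",im)
    a=np.load(n+"0.npy").astype(int);
    d=np.abs(im.astype(int)-a).max(2)
    for k,X,h in[("timer",(.605,.039),.05),("jar",(.589,-.351),.05),("mid",(.4763,-.2245),.036),("large",(.4505,-.298),.042),("small old",(.4847,-.1557),.031),("holder",(.479,.0205),.1),("bow",(.479,.0205),.1265),("pan",(.5376,.2847),.095)]:
        u=proj(p,[*X,h])[0].round().astype(int);w=d[u[1]-6:u[1]+7,u[0]-6:u[0]+7];print(n,k,u,w.mean().round(1))
    hsv=cv2.cvtColor(im,cv2.COLOR_RGB2HSV);m=cv2.inRange(hsv,(17,50,70),(35,255,255))
    for c in cv2.findContours(m,0,2)[0]:
        if cv2.contourArea(c)>12: print("  brass",cv2.minEnclosingCircle(c))
im,p=grab("wrist");np.save("w9.npy",im);np.save("w9p.npy",p,allow_pickle=True)
s=telemetry.get_state();print(s["tcp_pos"],s["wrist_force"])
g=cv2.cvtColor(im,cv2.COLOR_RGB2GRAY)
b=proj(p,[[.479,.0205,.1265],[.479,.0205,.05]]).round().astype(int);print(b)
print(g[b[0][1]-16:b[0][1]+17:4,b[0][0]-24:b[0][0]+25:3])
```

```text
top timer [255 191] 31.7
top jar [380 199] 4.1
top mid [339 234] 6.9
top large [363 243] 7.3
top small old [317 232] 18.8
top holder [259 229] 34.4
top bow [259 228] 39.0
top pan [172 208] 31.4
  brass ((271.5, 406.4230651855469), 14.157404899597168)
  brass ((361.5, 243.5), 6.96429443359375)
  brass ((141.4253692626953, 241.09701538085938), 5.292667865753174)
  brass ((338.5, 235.0), 5.590270042419434)
  brass ((173.1086883544922, 208.36956787109375), 3.908921480178833)
  brass ((449.5, 112.5), 5.700977325439453)
  brass ((386.5, 0.5), 10.511998176574707)
scene timer [235 223] 1.7
scene jar [351 146] 5.5
scene mid [351 198] 4.2
scene large [378 187] 9.0
scene small old [329 212] 36.0
scene holder [277 238] 16.2
scene bow [277 230] 20.8
scene pan [162 295] 84.6
  brass ((152.5, 365.0), 8.732224464416504)
  brass ((532.0, 358.5), 23.436182022094727)
  brass ((161.9193572998047, 295.758056640625), 6.530457973480225)
  brass ((491.0, 206.5), 6.103377819061279)
  brass ((349.4607849121094, 200.89215087890625), 6.833444595336914)
  brass ((375.76922607421875, 191.0), 8.470379829406738)
  
[... 267 characters left out ...]
[ 1.58611505  0.46153024 -0.27631125]
[[280 225]
 [280 202]]
[[ 93 217  98  94  92  95  92  93  95  94  93  92  94  94 120 232  92]
 [103 216 146 144 106  94 102 102 100  95  95  93 132 161 162 235 100]
 [188 216 147 147 148 193 209 211 223 213 210 220 167 165 164 221 189]
 [ 66 235 131 157 133 230 239 239 240 240 239 231 163 163 124 191  47]
 [ 69  79  65  63 132 231 238 238 239 239 239 231  95  31  38  47  53]
 [ 70  71  66  62  72 224 234 233 233 234 233 225  46  44  44  47  44]
 [ 65  67  67  61  56  60  62  61  58  52  51  51  58  49  31  22  28]
 [ 67  63  63  61  60  59  58  64  64  57  53  54  56  45  53  53  54]
 [ 63  67  66  66  63  64  65  66  68  64  58  56  56  37  40  42  42]]
```

The bow stands at its expected pixel over the holder. The small weight is on the pan in both views, and the other items haven't moved.

```bash
python3 -c "
from workcell import env
print(env.hand_in())"
```

```text
the job is handed in; nothing more can be done
None
```

Handed in at about 18 s: the smallest weight stands upright within about 2 mm of the pan's centre, the tongs are back in their holder jaws down, and the last camera check showed the other two weights, the timer and the jar unmoved.

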